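Shift a feed gearbox through its H-gate to the one-dot slot

TASK

The feed gearbox on the bench has a gear lever in an H-shaped gate, and each of the four slot ends has a white plate with one to four dots. Put the box into its slowest feed: push the lever gently with the fingertips (do not grip it or force it) along the gate's left leg to the middle, across, and fully home into the slot whose plate shows one dot. Do not let it run into the four-dot slot on the way, leave the loose things on the gearbox and bench where they are, and finish clear of the lever.

Things in the scene. Friction and masses are not known exactly. Their poses are not given: they have to be found in the camera images.
- gearbox: Grey feed gearbox fixed to the bench, top 180 mm near-far by 150 mm left-right, 130 mm above the bench; a white motor, up to 125 mm high, stands off its far side. Origin on the bench under the gate's centre; x away from the robot along the H's legs, y left along its crossbar, z up.
- gate_centre (a point): Centre of the H-gate on the top face, axes as the gearbox. Legs along x at y = +20 and -20 mm, 16 mm wide; crossbar along y at x = 0, 22 mm wide, corners rounded 6 mm. The stick meets the stops at x = +31 or -31 mm. The gate walls are solid: the stick can cross only within about 5 mm of x = 0, and be pushed along a leg only when at y = +20 or -20 mm.
- stick_at_gate (a point): Point on the lever's stick (steel, 12 mm thick), 100 mm from the lever's pivot, at the height of the gate. The pivot lies 100 mm below gate_centre. z points along the stick.
- knob (a point): Centre of the lever's black knob, a cylinder 33 mm across from 18 mm below to 22 mm above this point, 167 mm from the pivot along the stick (67 mm above the gate when upright). It moves 1.7 times as far as the stick in the gate: about 52 mm near or far of the middle when home in a slot, about 34 mm left or right in a leg. z points along the stick.
- shift (a joint): Near-far tilt of the lever, rad: 0 in the crossbar, about +0.31 home in a far slot, -0.31 home in a near slot. It stays where it is left; the knob takes about 2 to 3 N to push. Sprung rubber stops meet it at the slot ends and yield a few mm (about 1.8 N more at the knob for each mm); over 38 N in all between fingers and lever counts as gripped or forced.
- select (a joint): Left-right tilt of the lever, rad: about +0.20 in the left leg, -0.20 in the right leg. It starts in the left leg. It stays where it is left; the knob takes about 2 to 3 N to push.
- plate_one: White square plate, 34 mm, 2 mm thick, with ONE black dot; flat on the gearbox top. Its origin is at the centre of its underside, 66 mm near or far of the gate's crossbar, just beyond the end of the slot it marks (35 mm beyond the stick when that is home). It marks one of the two right-hand slots, near or far. Target.
- plate_four: The same with FOUR dots, at the other right-hand slot, which must not be entered.
- plate_two: The same with two dots, at one of the two left-hand slots.
- plate_three: The same with three dots, at the other left-hand slot.
- collar: steel shaft collar, 26 mm across, 12 mm high, lying on the gearbox top, right of the gate; a loose bystander to be left alone; its origin is at the centre of its underside
- bush: brass bush, 18 mm across, 18 mm high, standing on the gearbox top, near left corner; a loose bystander to be left alone; its origin is at the centre of its underside
- resin: white jar, 56 mm across, 100 mm high, on the bench; a loose bystander to be left alone; its origin is at the centre of its underside
- driver: screwdriver lying on the bench; a loose bystander to be left alone; its origin is at the centre of its underside
- tape: roll of paper tape, 90 mm across, 20 mm high, on the bench; a loose bystander to be left alone; its origin is at the centre of its underside
- syringe: amber dispensing syringe lying on the bench; a loose bystander to be left alone; its origin is at the centre of its underside
- cup: white cup, 70 mm across, 80 mm high, on the bench; a loose bystander to be left alone; its origin is at the centre of its underside

How it is judged:
By the outcome, as a careful person would: the job done as asked, in the order asked, and still so for the second after the job is handed in, with the robot touching nothing.
It also fails if it takes over 54 s, if anything falls off the work surface, if the arm or the gripper's body presses on something with over 40 N, if the wrist force passes 120 N, or if a joint passes its speed limit or range.

ROBOT

A 7-joint arm with a two-finger parallel gripper is mounted at the origin on the work surface. World frame = base frame: x ahead of the robot, y to its left, z up, the work surface at z = 0. Lengths are in mm, angles in rad, forces in N, time in s.
With the tool pointing down it reaches from about 400 to 875 mm from the base axis. Payload 4.4 kg.
Tool frame: the origin (TCP) lies at the very end of the fingers, on their centre line; the grasp point (between the pads) lies ctrl.grip_depth behind it (ctrl.grip_depth is the distance from the TCP to the grasp point, in mm); z points along the fingers, y is the direction in which the jaws open and shut (so a half turn about z gives the same grasp; the last joint's range is limited). The gripper opens to 85 mm and grips with 20 to 120 N. Pads are 22 mm wide; open, the fingers measure 114 mm over their backs; the gripper's body (76 mm by 85 mm) begins 54 mm behind the grasp point. The pads swing forward as they close: fully open they stand 13 mm farther back than shut.
Start: joints at [-1.212, 0.628, 0.038, 1.517, -0.027, 0.996, -0.02], TCP at [267.868, 592.254, 211.113] pointing down, gripper open.
Joint ranges: [-3.06, 3.06], [-0.37, 2.12], [-1.25, 1.32], [0.18, 2.47], [-1.1, 4.24], [0.23, 1.98], [-2.94, 2.94]. Speed limits (rad/s): [2.57, 2.57, 3.14, 3.14, 3.14, 3.14, 3.14].

INTERFACE

Orientations are given as [roll, pitch, yaw] about the fixed x, y, z axes, in that order (R = Rz(yaw) Ry(pitch) Rx(roll)).
In Python, from cell import ctrl gives the robot as it stands.
- The arm moves only by the tool servo_tool, never from a script. Its argument "commands" is one flat list of numbers, 5 for each row, row after row: the shift along the tool's x, y, z in units of 25 mm (1.0 is 25 mm), then the turn about the tool's z in units of 6 degrees (1.0 is 6 degrees), then the closure, from 0 (fully open) to 1 (shut). In form: [tx, ty, tz, twist, gripper, tx, ty, tz, twist, gripper, ...]. A call has 1 to 10 rows; each row is the pose to reach, as a shift and turn from the pose commanded when the call began, along the tool's axes at that moment; what a row does not reach only later rows make up. A row lasts 1/12 s, in which the tool goes at most 41.7 mm and 7.16 degrees, less where a joint would pass 70% of its speed; a pose out of reach is approached as far as the arm can. A call with a gripper value outside its range is refused whole. The fingers move at their own pace and stop on an object; the grip force is fixed at half the most. Time passes only in rows, so rows that repeat a pose let the fingers close. It gives the time, the measured TCP pose, the force and the opening at its end, in the units of the state.
- ctrl.read_state(): the state, without advancing time (a new reading comes with each control period).
- ctrl.get_image(name): name is "scene" or "top"; returns a dict with "img" (480x640x3 uint8, blue, green, red), "K" (3x3 intrinsics, pixels), "T" (4x4, takes a point from camera to world coordinates). Camera axes: x right, y down, z forward; pixel columns grow to the right and rows downward; lengths in mm; the calibration is good to about 2 mm. A picture is of the moment at which its call begins. There is no depth.
- ctrl.finish_job(): hands the job in, once; it reports no verdict.
The state is a dict: "clock": time; "qpos": joint angles; "qd": joint speeds; "tau": joint torques, N m; "eef_pos": TCP position; "tool_rot": TCP orientation; "force": force on the tool from outside, world axes, zero at the start; "torque": the same for the moment, N m; "width": finger opening in mm.
Only numpy, scipy, OpenCV 4.12 (cv2) and the standard library are available. Lean on these libraries where they do the work, as an engineer would, in place of code of your own. Each camera call takes 0.05 s, during which the arm holds its last target.

## Working session

There is one attempt and no reset: what is moved stays moved. The work goes in short steps, Python scripts to look and compute and a tool call to move; the robot and the scene stay as the last step left them, time stands still between calls to the robot, and variables do not carry over. Pictures are saved under pics/ and viewed, and the job is handed in when it is done.

Besides the shell and the picture viewer there is one more tool, called as name(argument=value, ...), one argument or row to a line, values as JSON. servo_tool: Moves the arm, as the interface text tells. Its arguments: {"type":"object","properties":{"commands":{"type":"array","items":{"type":"number"}}},"required":["commands"]}

```bash
mkdir -p pics; ls
python3 - <<'E'
from cell import ctrl
import cv2
s=ctrl.read_state();print(s['clock'],s['eef_pos'],s['tool_rot'],s['width'],ctrl.grip_depth)
for n in("scene","top"):
    d=ctrl.get_image(n);cv2.imwrite(f'pics/{n}0.png',d['img']);print(n,d['K'].tolist(),d['T'].round(3).tolist())
E
```

```text
pics
0.0 [267.595801   591.62703182 210.18612851] [-3.13968822e+00  1.50908764e-05  2.71679495e+00] 85.63196541753031 18.700000000000003
scene [[473.8832386106036, 0.0, 319.55111246869467], [0.0, 473.8832386106036, 234.3382738586885], [0.0, 0.0, 1.0]] [[0.853, 0.379, -0.359, 936.35], [0.522, -0.618, 0.587, -463.414], [0.0, -0.689, -0.725, 764.953], [0.0, 0.0, 0.0, 1.0]]
top [[538.5426767844169, 0.0, 315.3322745329995], [0.0, 538.5426767844169, 240.311483386387], [0.0, 0.0, 1.0]] [[0.011, -0.999, 0.04, 571.335], [-1.0, -0.011, -0.003, 61.272], [0.004, -0.04, -0.999, 1101.328], [0.0, 0.0, 0.0, 1.0]]
```

View pics/scene0.png

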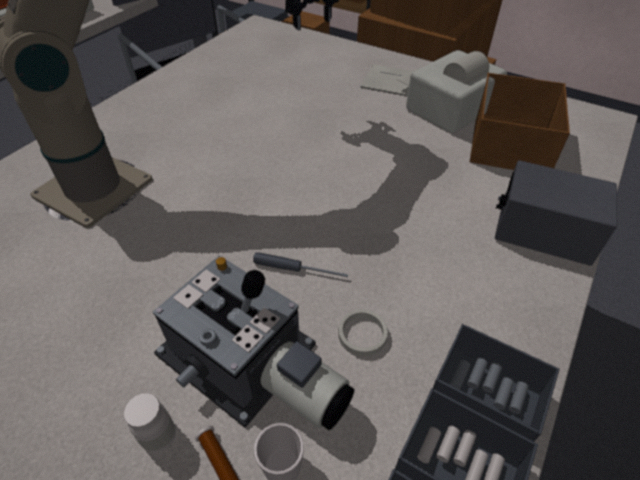

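View pics/top0.png

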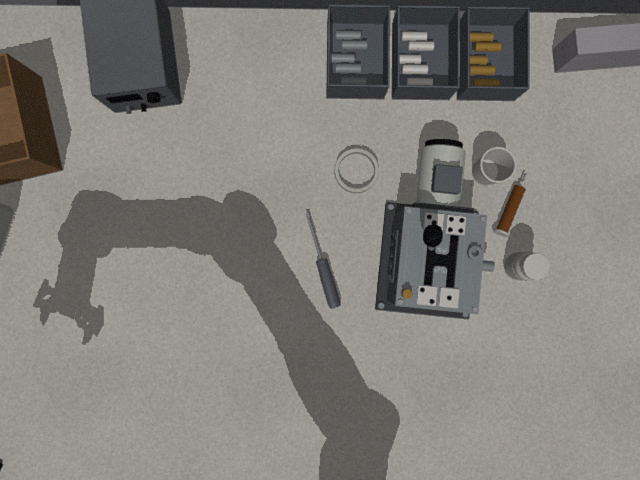

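```bash
cat > h.py <<'E'
import numpy as np,cv2
def ray(d,u,v,z):
    K,T=d['K'],d['T'];r=T[:3,:3]@np.linalg.inv(K)@[u,v,1];o=T[:3,3];return o+r*(z-o[2])/r[2]
def proj(d,P):
    T=np.linalg.inv(d['T']);p=d['K']@(T[:3,:3]@np.asarray(P,float)+T[:3,3]);return p[:2]/p[2]
E
python3 - <<'E'
from cell import ctrl
from h import *
d=ctrl.get_image('top');im=d['img']
cv2.imwrite('pics/topz.png',cv2.resize(im[190:330,370:510],None,fx=4.2,fy=4.2,interpolation=cv2.INTER_CUBIC))
s=ctrl.get_image('scene')
cv2.imwrite('pics/scz.png',cv2.resize(s['img'][240:390,140:320],None,fx=4,fy=4,interpolation=cv2.INTER_CUBIC))
for nm,dd,x0,x1,y0,y1 in(('top',d,385,500,200,320),('scene',s,150,310,250,370)):
    g=dd['img'].min(2).copy();m=np.zeros_like(g);m[y0:y1,x0:x1]=(g[y0:y1,x0:x1]>(165 if nm=='top' else 150))*255
    n,l,st,c=cv2.connectedComponentsWithStats(m)
    for i in range(1,n):
        if st[i,4]>30:
            r=cv2.minAreaRect(np.argwhere(l==i)[:,::-1].astype(np.float32)); print(nm,st[i],np.round(r[0],1),np.round(r[1],1),ray(dd,*r[0],132).round(1))
E
```

```text
top [418 287  16  11  40] [424.8 291.3] [ 5.7 17.7] [ 520.7 -139.4  132. ]
scene [198 271  15  19 168] [205.3 280.3] [13.4 17. ] [ 514.1 -142.5  132. ]
scene [175 286  26  20 238] [187.5 295.5] [15.6 19.8] [ 510.3 -181.9  132. ]
scene [257 324  11   6  31] [262.  326.4] [10.1  3.1] [ 649.6 -165.8  132. ]
scene [239 329  17  18 141] [247.  337.5] [17. 16.] [ 641.7 -193.7  132. ]
```

View pics/topz.png

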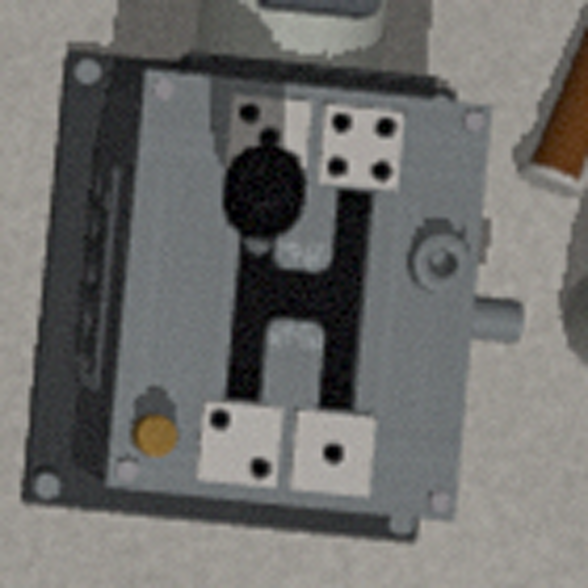

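View pics/scz.png

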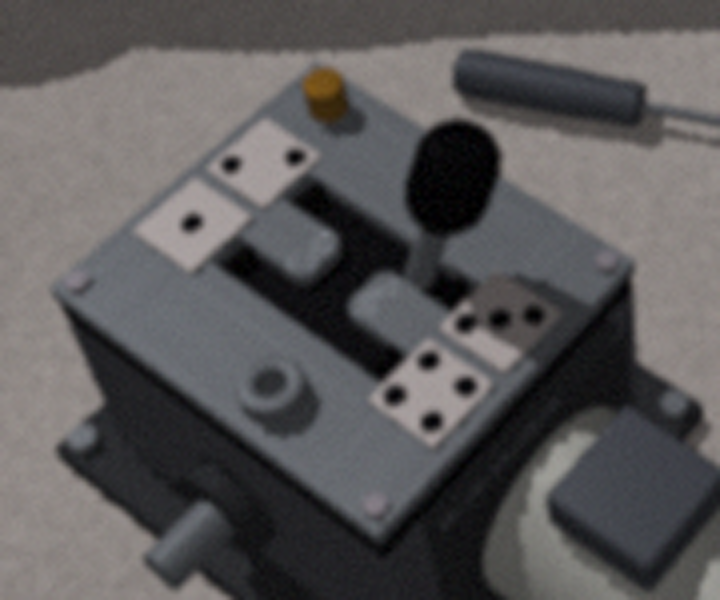

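Run:
```python
from cell import ctrl
from h import *
d=ctrl.get_image('top');s=ctrl.get_image('scene')
t=lambda u,v:ray(d,370+u/4.2-.4,190+v/4.2-.4,132)
q=lambda u,v:ray(s,140+u/4-.4,240+v/4-.4,132)
P={}
for n,a,b in(('one',(333,453),(192,222)),('four',(363,147),(431,391)),('two',(239,445),(263,157))):
    P[n]=(t(*a)+q(*b))/2;print(n,t(*a).round(1),q(*b).round(1))
ax=P['four']-P['one'];print(np.linalg.norm(ax));yaw=np.arctan2(ax[1],ax[0])
yv=P['two']-P['one'];print(np.linalg.norm(yv),np.degrees(np.arctan2(yv[1],yv[0]))-90)
c,si=np.cos(yaw),np.sin(yaw);R=np.array([[c,-si,0],[si,c,0],[0,0,1]])
C=(P['one']+P['four'])/2+R@[0,20,0];C[2]=130
print('C',C,'yaw',np.degrees(yaw));np.savez('g.npz',C=C,R=R)
L=167*np.array([np.sin(.31),np.sin(.2)*np.cos(.31),np.cos(.31)*np.cos(.2)]);L[2]-=100
k=C+R@L;print('knob pred',k,L)
for nm,dd,(x0,x1,y0,y1) in(('top',d,(418,446,220,247)),('scene',s,(240,268,268,300))):
    g=dd['img'].max(2);m=np.zeros_like(g);m[y0:y1,x0:x1]=(g[y0:y1,x0:x1]<28)*255
    print(nm,proj(dd,k).round(1),[(ps.round(1)).tolist() for ps in [proj(dd,k+R@(L+[0,0,100])/167*e) for e in(-18,22)]],cv2.boundingRect(m))
st=ctrl.read_state();print(st['eef_pos'],st['tool_rot'],st['qpos'])
```

```text
one [ 510.  -182.8  132. ] [ 509.8 -181.2  132. ]
four [ 641.3 -195.5  132. ] [ 642.  -193.2  132. ]
two [ 513.  -142.5  132. ] [ 512.3 -140.1  132. ]
132.2579869299539
40.75111695223625 -3.7938982363819775
C [ 577.65888738 -168.25588367  130.        ] yaw -5.37100471482391
knob pred [ 631.3375611  -141.56695748  185.86950057] [50.94479229 31.59631199 55.86950057]
top [432.8 227.9] [[432.3, 231.8], [433.4, 222.8]] (423, 221, 19, 26)
scene [258.7 289.9] [[255.5, 296.1], [262.7, 281.9]] (242, 271, 22, 28)
[267.7933313  592.0374858  210.78016799] [-3.14092999e+00 -2.42543341e-05  2.71672551e+00] [-1.21177659  0.62875654  0.03850615  1.51771871 -0.02703074  0.99629837
 -0.01999347]
```

```bash
cat >> h.py <<'E'
G=np.load('g.npz');C=G['C'];R=G['R']
def lever(a,b,r=167):
    L=r*np.array([np.sin(a),np.sin(b)*np.cos(a),np.cos(a)*np.cos(b)]);L[2]-=100;return C+R@L
E
python3 - <<'E'
from cell import ctrl
from h import *
from scipy.optimize import least_squares
d=ctrl.get_image('top');s=ctrl.get_image('scene')
ut=np.array([370+264/4.2-.4,190+190/4.2-.4]);us=np.array([140+453/4-.4,240+177/4-.4])
f=lambda p:np.r_[proj(d,lever(*p,169))-ut,proj(s,lever(*p,169))-us]
r=least_squares(f,[.2,.2]);print(r.x,r.fun,lever(*r.x),(R.T@(lever(*r.x)-C)))
g=least_squares(lambda p:np.r_[proj(d,p)-ut,proj(s,p)-us],C+[30,0,60]);print(g.x,g.fun,R.T@(g.x-C))
# stick foot scene (425,270)zoom
print(R.T@(ray(d,370+258/4.2-.4,190+247/4.2-.4,145)-C))
E
```

```text
[0.23302852 0.19684461] [ 0.01903698 -0.21437275 -0.11764975 -0.1583723 ] [ 619.02868294 -140.22683469  189.34839952] [38.56451523 31.77838473 59.34839952]
[ 619.38509959 -139.83283224  190.70066917] [-0.08810898 -0.11628417 -0.13055569  0.0017538 ] [38.88248662 32.20401951 60.70066917]
[17.73008327 22.41003631 15.        ]
```

servo_tool(
  commands=[0, 0, -3.6, 0, 1, 0, 0, -3.6, 0, 1, 0, 0, -3.6, -1, 1, -6, -4.5, -3.6, -2, 1, -6, -4.5, -3.6, -3.2, 1, -12, -9, -3.6, -3.2, 1, -12, -9, -3.6, -3.2, 1, -12, -9, -3.6, -3.2, 1, -12, -9, -3.6, -3.2, 1, -12, -9, -3.6, -3.2, 1],
)

```text
clock: 1.23
eef_pos: [408.9, 334.7, 301.4]
tool_rot: [3.141, 0.0, 3.052]
force: [0.4, 0.2, 0.8]
width: 0.0
```

```bash
cat > go.py <<'E'
import sys
from cell import ctrl
from h import *
from scipy.spatial.transform import Rotation as Ro
s=ctrl.read_state();T=Ro.from_euler('xyz',s['tool_rot']).as_matrix();p=s['eef_pos']
print('t',round(s['clock'],2),'gate',(R.T@(p-C)).round(1),'rot',np.degrees(s['tool_rot']).round(1),'F',(R.T@s['force']).round(1),'w',round(s['width'],1),'q',np.round(s['qpos'],2))
for a in sys.argv[1:]:
    g=np.array(eval(a),float);print(a,'units',(T.T@(C+R@g-p)/25).round(2))
E
python3 go.py "[90,32,120]" "[90,32,38]"
```

```text
t 1.23 gate [-215.   484.9  171.4] rot [180.    0.  174.9] F [0.4 0.2 0.8] w 0.0 q [-0.74  0.36  0.    1.73 -0.    1.05  0.74]
[90,32,120] units [-12.13 -18.17   2.05]
[90,32,38] units [-12.12 -18.17   5.33]
```

servo_tool(
  commands=[-12, -18, 0, 0, 1, -12, -18, 0, 0, 1, -12, -18, 0, 0, 1, -12, -18, 0, 0, 1, -12, -18, 0, 0, 1, -12, -18, 0, 0, 1, -12, -18, 0, 0, 1, -12, -18, 0, 0, 1, -12, -18, 0, 0, 1, -12, -18, 0, 0, 1],
)

```text
clock: 2.07
eef_pos: [608.1, -31.3, 301.3]
tool_rot: [3.141, 0.0, 3.052]
force: [0.6, 0.7, -0.2]
width: -0.4
```

```bash
python3 go.py "[90,32,120]" "[90,32,38]"
```

```text
t 2.07 gate [ 17.5 139.2 171.3] rot [180.    0.  174.9] F [ 0.5  0.8 -0.2] w -0.4 q [-0.06  0.49  0.11  1.52 -0.06  1.14  1.54]
[90,32,120] units [-2.88 -4.3   2.05]
[90,32,38] units [-2.88 -4.3   5.33]
```

servo_tool(
  commands=[-2.9, -4.3, 0, 0, 1, -2.9, -4.3, 0, 0, 1, -2.9, -4.3, 0, 0, 1, -2.9, -4.3, 0, 0, 1, -2.9, -4.3, 0, 0, 1, -2.9, -4.3, 0, 0, 1],
)

```text
clock: 2.57
eef_pos: [669.7, -142.5, 300.5]
tool_rot: [3.14, -0.001, 3.051]
force: [0.9, 1.1, 0.3]
width: 0.1
```

```bash
python3 go.py "[90,32,36]"; python3 -c "
from cell import ctrl
import cv2
d=ctrl.get_image('top')['img'];s=ctrl.get_image('scene')['img']
a=cv2.resize(d[170:320,360:510],(400,400));b=cv2.resize(s[210:360,160:310],(400,400))
cv2.imwrite('pics/a1.png',cv2.hconcat([a,b]))"
```

```text
t 2.57 gate [ 89.3  34.3 170.5] rot [ 1.799e+02 -1.000e-01  1.748e+02] F [0.7 1.2 0.3] w 0.1 q [ 0.1   0.62  0.12  1.28 -0.07  1.25  1.71]
[90,32,36] units [-0.03 -0.1   5.38]
```

View pics/a1.png

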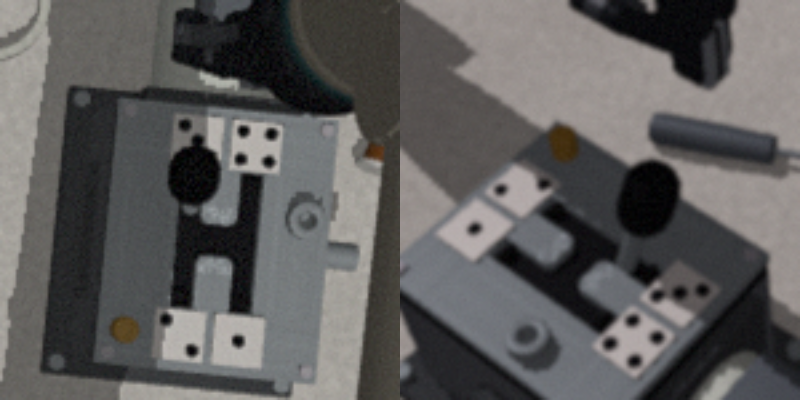

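servo_tool(
  commands=[0, -0.1, 1.3, 0, 1, 0, -0.1, 2.6, 0, 1, 0, -0.1, 3.6, 0, 1, 0, -0.1, 4.4, 0, 1, 0, -0.1, 5, 0, 1, 0, -0.1, 5.4, 0, 1, 0, -0.1, 5.4, 0, 1, 0, -0.1, 5.4, 0, 1],
)

```text
clock: 3.33
eef_pos: [670.0, -144.2, 166.6]
tool_rot: [3.141, 0.0, 3.053]
force: [-0.4, -0.6, 0.8]
width: -0.0
```

```bash
cat > look.py <<'E'
import sys
from cell import ctrl
import cv2
d=ctrl.get_image('top')['img'];s=ctrl.get_image('scene')['img']
a=cv2.resize(d[170:320,360:510],(400,400));b=cv2.resize(s[210:360,160:310],(400,400))
cv2.imwrite(f'pics/{sys.argv[1]}.png',cv2.hconcat([a,b]))
E
python3 go.py "[28,32,36]"; python3 look.py a2
```

```text
t 3.33 gate [89.7 32.6 36.6] rot [180.    0.  174.9] F [-0.3 -0.6  0.8] w -0.0 q [ 0.11  0.73  0.11  1.45 -0.09  0.96  1.72]
[28,32,36] units [ 2.47 -0.01  0.02]
```

View pics/a2.png

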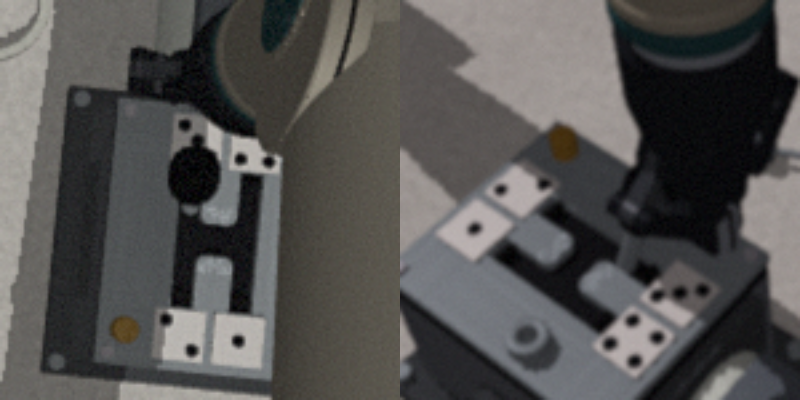

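servo_tool(
  commands=[0.2, 0, 0, 0, 1, 0.4, 0, 0, 0, 1, 0.6, 0, 0, 0, 1, 0.75, 0, 0, 0, 1, 0.9, 0, 0, 0, 1, 1.05, 0, 0, 0, 1, 1.2, 0, 0, 0, 1, 1.35, 0, 0, 0, 1, 1.5, 0, 0, 0, 1, 1.5, 0, 0, 0, 1],
)

```text
clock: 4.27
eef_pos: [631.6, -141.9, 166.1]
tool_rot: [3.141, -0.001, 3.052]
force: [1.9, 0.8, 1.8]
width: 0.0
```

```bash
python3 go.py "[28,32,36]"; python3 look.py a3
```

```text
t 4.27 gate [51.3 31.3 36.1] rot [180.   -0.  174.9] F [1.8 1.  1.8] w 0.0 q [ 0.12  0.67  0.1   1.57 -0.08  0.9   1.73]
[28,32,36] units [0.93 0.03 0.01]
```

View pics/a3.png

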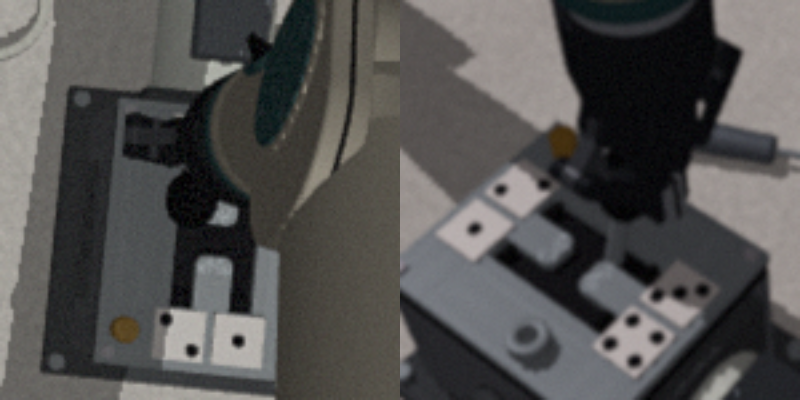

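```bash
cat > knob.py <<'E'
import sys
from cell import ctrl
from h import *
from scipy.optimize import least_squares
d=ctrl.get_image('top');u=np.array([float(sys.argv[1])*.375+360,float(sys.argv[2])*.375+170])-.4
r=least_squares(lambda p:proj(d,lever(*p,169))-u,[.0,.0]);print('shift,select',r.x.round(3),'knob gate',(R.T@(lever(*r.x)-C)).round(1))
E
python3 knob.py 193 175; python3 knob.py 190 200
```

```text
shift,select [0.226 0.201] knob gate [37.5 32.5 59.5]
shift,select [0.129 0.204] knob gate [21.5 33.5 62.2]
```

servo_tool(
  commands=[0.12, 0, 0, 0, 1, 0.24, 0, 0, 0, 1, 0.36, 0, 0, 0, 1, 0.48, 0, 0, 0, 1, 0.6, 0, 0, 0, 1, 0.7, 0, 0, 0, 1, 0.8, 0, 0, 0, 1, 0.88, 0, 0, 0, 1, 0.94, 0, 0, 0, 1, 0.94, 0, 0, 0, 1],
)

```text
clock: 5.3
eef_pos: [608.5, -139.9, 166.0]
tool_rot: [3.142, -0.001, 3.052]
force: [2.0, 0.5, 1.5]
width: 0.0
```

```bash
python3 go.py "[40,32,36]"; python3 look.py a4
```

```text
t 5.3 gate [28.1 31.1 36. ] rot [180.   -0.  174.9] F [1.9 0.7 1.5] w 0.0 q [ 0.12  0.64  0.1   1.64 -0.08  0.86  1.74]
[40,32,36] units [-0.48  0.03  0.  ]
```

View pics/a4.png

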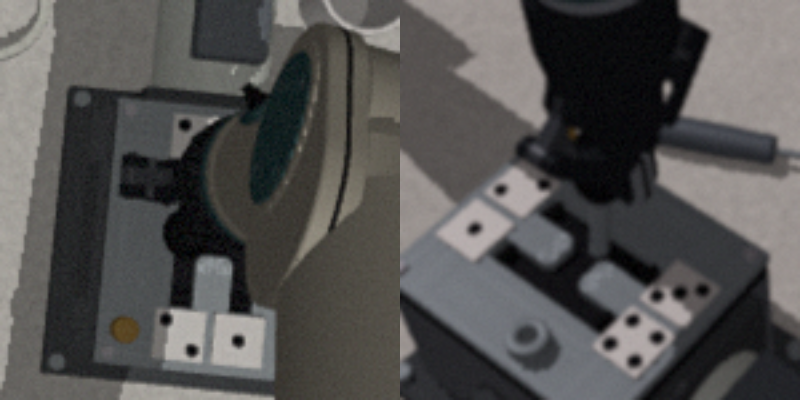

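servo_tool(
  commands=[-0.3, 0, 0, 0, 1, -0.7, 0, 0, 0, 1, -0.7, 0, 0, 0, 1, -0.7, 0.7, 0, 0, 1, -0.7, 1.5, 0, 0, 1, -0.7, 2.2, 0, 0, 1, -0.7, 2.2, 0, 0, 1, 0.2, 2.2, 0, 0, 1, 1.1, 2.2, 0, 0, 1, 1.1, 2.2, 0, 0, 1],
)

```text
clock: 6.23
eef_pos: [580.9, -83.3, 165.3]
tool_rot: [-3.141, -0.008, 3.051]
force: [-1.1, 0.8, 0.1]
width: -0.4
```

```bash
python3 go.py "[0,70,36]" "[0,-4,36]"; python3 look.py a5
```

```text
t 6.23 gate [-4.7 84.9 35.3] rot [-180.    -0.4  174.8] F [-1.2  0.7  0.1] w -0.4 q [ 0.02  0.6   0.11  1.74 -0.08  0.81  1.65]
[0,70,36] units [-0.19 -0.6  -0.03]
[0,-4,36] units [-0.18 -3.56 -0.03]
```

View pics/a5.png

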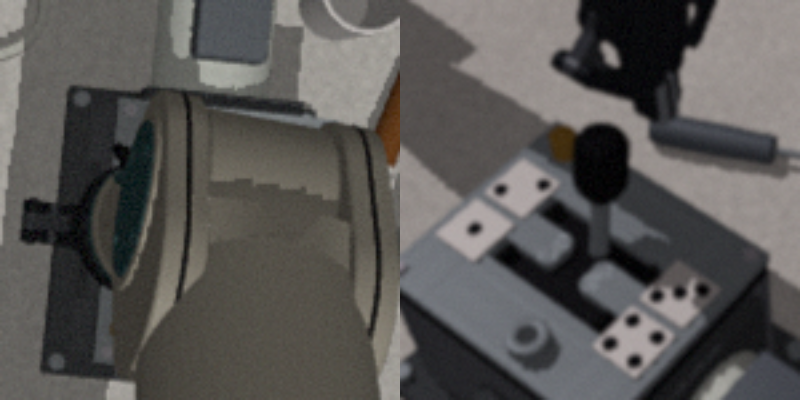

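```bash
cat > ks.py <<'E'
import sys
from cell import ctrl
from h import *
from scipy.optimize import least_squares
s=ctrl.get_image('scene');im=s['img']
cx,cy=(float(a) for a in sys.argv[1:3]);u=np.array([160+(cx-400)*.375,210+cy*.375])-.4
r=least_squares(lambda p:proj(s,lever(*p,169))-u,[.0,.0]);print('shift,select',r.x.round(3),'stick gate',(R.T@(lever(*r.x,100)-C)).round(1))
E
python3 ks.py 649 199;python3 ks.py 600 163; python3 go.py
```

```text
shift,select [0.239 0.194] stick gate [23.6 18.8 -4.7]
shift,select [0.015 0.188] stick gate [ 1.5 18.7 -1.8]
t 6.43 gate [ 1.7 85.5 36.2] rot [-1.800e+02  1.000e-01  1.748e+02] F [ 0.8 -0.2 -0.8] w -0.1 q [ 0.02  0.6   0.11  1.73 -0.08  0.81  1.65]
```

servo_tool(
  commands=[0, -0.25, 0, 0, 1, 0, -0.5, 0, 0, 1, 0, -0.75, 0, 0, 1, 0, -0.95, 0, 0, 1, 0, -1.15, 0, 0, 1, 0, -1.35, 0, 0, 1, 0, -1.55, 0, 0, 1, 0, -1.75, 0, 0, 1, 0, -1.9, 0, 0, 1, 0, -1.9, 0, 0, 1],
)

```text
clock: 7.27
eef_pos: [582.1, -131.7, 166.1]
tool_rot: [-3.14, 0.0, 3.05]
force: [1.4, -0.1, -0.3]
width: -0.2
```

```bash
python3 go.py "[0,0,36]"; python3 look.py a6
```

```text
t 7.27 gate [ 1.  36.8 36.1] rot [-179.9    0.   174.8] F [ 1.4  0.  -0.3] w -0.2 q [ 0.11  0.6   0.11  1.72 -0.08  0.82  1.73]
[0,0,36] units [ 0.04 -1.47  0.  ]
```

View pics/a6.png

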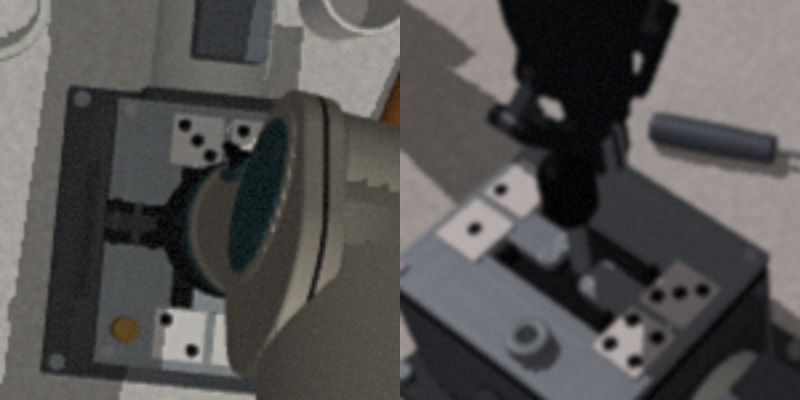

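```bash
python3 ks.py 568 190; python3 go.py
```

```text
shift,select [0.022 0.03 ] stick gate [ 2.2  3.  -0.1]
t 7.42 gate [ 0.6 37.6 35.7] rot [-1.799e+02 -1.000e-01  1.748e+02] F [ 0.1 -0.5 -0.7] w -0.0 q [ 0.11  0.61  0.11  1.72 -0.08  0.82  1.73]
```

servo_tool(
  commands=[0, -0.2, 0, 0, 1, 0, -0.4, 0, 0, 1, 0, -0.6, 0, 0, 1, 0, -0.8, 0, 0, 1, 0, -0.95, 0, 0, 1, 0, -1.1, 0, 0, 1, 0, -1.2, 0, 0, 1, 0, -1.3, 0, 0, 1, 0, -1.36, 0, 0, 1, 0, -1.36, 0, 0, 1],
)

```text
clock: 8.25
eef_pos: [579.2, -164.5, 166.0]
tool_rot: [-3.141, -0.0, 3.051]
force: [-0.2, 0.6, 0.2]
width: 0.3
```

```bash
python3 go.py "[0,0,36]"; python3 look.py a7
```

```text
t 8.25 gate [ 1.2  3.9 36. ] rot [-180.    -0.   174.8] F [-0.3  0.5  0.2] w 0.3 q [ 0.17  0.61  0.1   1.71 -0.08  0.83  1.78]
[0,0,36] units [ 0.05 -0.16  0.  ]
```

View pics/a7.png

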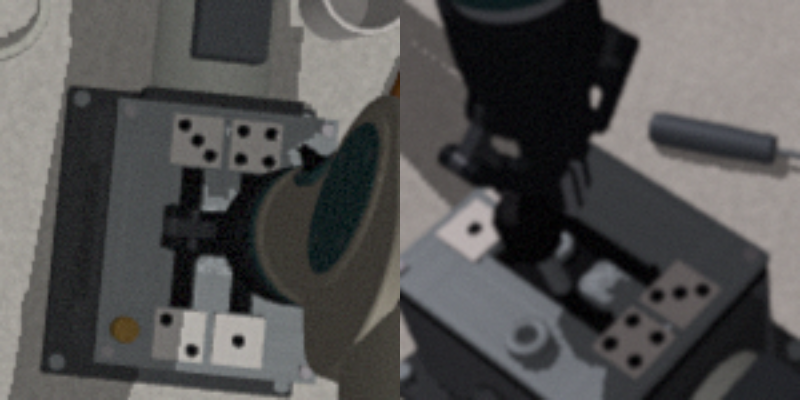

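```bash
python3 ks.py 530 228; python3 -c "
from cell import ctrl
import cv2
s=ctrl.get_image('scene')['img'];b=cv2.resize(s[260:340,180:260],(720,720),interpolation=cv2.INTER_CUBIC)
cv2.imwrite('pics/a8.png',cv2.convertScaleAbs(b,alpha=2.5,beta=10))"
```

```text
shift,select [ 0.026 -0.152] stick gate [  2.6 -15.2  -1.2]
```

View pics/a8.png

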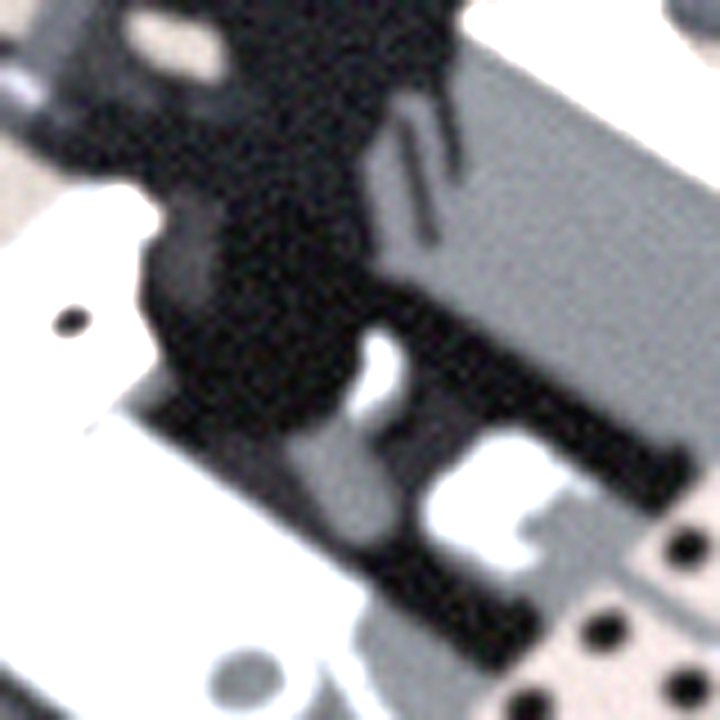

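servo_tool(
  commands=[0, -0.04, 0, 0, 1, 0, -0.08, 0, 0, 1, 0, -0.12, 0, 0, 1, 0, -0.12, 0, 0, 1],
)

```text
clock: 8.78
eef_pos: [578.9, -166.7, 165.9]
tool_rot: [3.141, -0.0, 3.052]
force: [0.6, 1.1, -1.2]
width: 0.3
```

servo_tool(
  commands=[0, -0.04, 0, 0, 1, 0, -0.08, 0, 0, 1, 0, -0.08, 0, 0, 1],
)

```text
clock: 9.03
eef_pos: [578.7, -169.0, 166.0]
tool_rot: [-3.142, -0.0, 3.052]
force: [-0.4, 1.7, 0.6]
width: 0.1
```

```bash
python3 go.py "[0,0,36]"
```

```text
t 9.03 gate [ 1.1 -0.7 36. ] rot [-180.    -0.   174.8] F [-0.6  1.6  0.6] w 0.1 q [ 0.17  0.61  0.1   1.7  -0.08  0.83  1.79]
[0,0,36] units [ 0.05  0.03 -0.  ]
```

servo_tool(
  commands=[0, -0.03, 0, 0, 1, 0, -0.06, 0, 0, 1, 0, -0.06, 0, 0, 1],
)

```text
clock: 9.28
eef_pos: [578.6, -170.6, 166.1]
tool_rot: [-3.141, -0.0, 3.052]
force: [-0.1, 1.7, -0.8]
width: -0.2
```

```bash
python3 go.py "[0,0,36]";python3 -c "
from cell import ctrl
import cv2
s=ctrl.get_image('scene')['img'];b=cv2.resize(s[260:340,180:260],(720,720),interpolation=cv2.INTER_CUBIC)
cv2.imwrite('pics/a9.png',cv2.convertScaleAbs(b,alpha=2.5,beta=10))"
```

```text
t 9.28 gate [ 1.2 -2.2 36.1] rot [-180.    -0.   174.8] F [-0.3  1.7 -0.8] w -0.2 q [ 0.18  0.61  0.1   1.7  -0.08  0.83  1.79]
[0,0,36] units [0.05 0.09 0.  ]
```

View pics/a9.png

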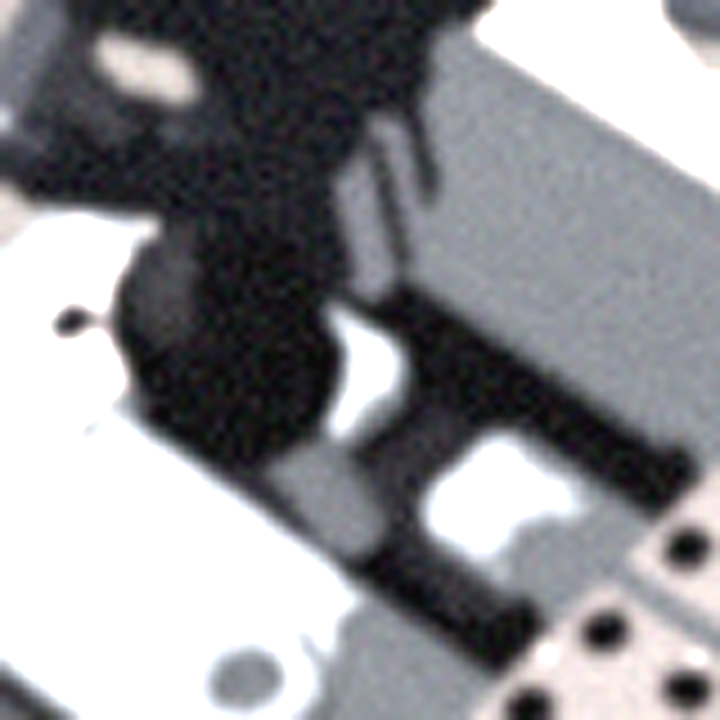

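```bash
python3 ks.py 521.5 240; python3 ks.py 523 238
```

```text
shift,select [ 0.034 -0.2  ] stick gate [  3.4 -19.8  -2. ]
shift,select [ 0.033 -0.192] stick gate [  3.3 -19.1  -1.9]
```

servo_tool(
  commands=[0, -0.03, 0, 0, 1, 0, -0.06, 0, 0, 1, 0, -0.06, 0, 0, 1],
)

```text
clock: 9.68
eef_pos: [578.6, -172.0, 166.1]
tool_rot: [-3.142, -0.0, 3.052]
force: [0.3, 0.7, -1.1]
width: 0.1
```

```bash
python3 go.py "[0,20,36]"
```

```text
t 9.68 gate [ 1.2 -3.6 36.1] rot [-180.    -0.   174.8] F [ 0.2  0.7 -1.1] w 0.1 q [ 0.18  0.61  0.1   1.7  -0.08  0.83  1.8 ]
[0,20,36] units [0.05 0.95 0.  ]
```

servo_tool(
  commands=[0, -0.03, 0, 0, 1, 0, -0.05, 0, 0, 1, 0, -0.05, 0, 0, 1],
)

```text
clock: 9.93
eef_pos: [578.5, -173.3, 166.1]
tool_rot: [-3.141, 0.0, 3.052]
force: [0.6, 1.7, -1.0]
width: 0.1
```

```bash
python3 go.py "[0,20,36]";python3 -c "
from cell import ctrl
import cv2
s=ctrl.get_image('scene')['img'];b=cv2.resize(s[260:340,180:260],(720,720),interpolation=cv2.INTER_CUBIC)
cv2.imwrite('pics/a10.png',cv2.convertScaleAbs(b,alpha=3.5,beta=10))"
```

```text
t 9.93 gate [ 1.3 -4.9 36.1] rot [-180.     0.   174.8] F [ 0.5  1.8 -1. ] w 0.1 q [ 0.18  0.61  0.1   1.7  -0.08  0.83  1.8 ]
[0,20,36] units [0.05 1.   0.  ]
```

View pics/a10.png

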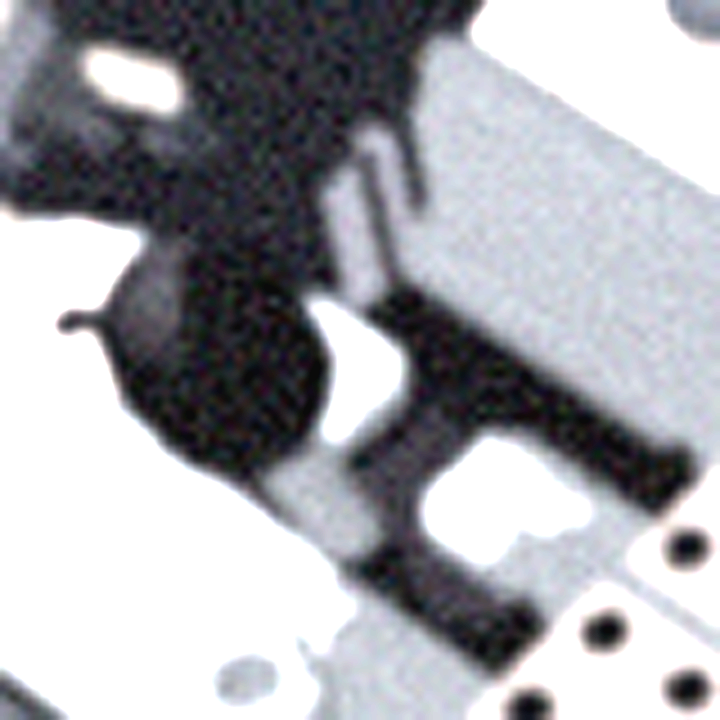

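servo_tool(
  commands=[0, 0.4, 0, 0, 1, 0, 0.8, 0, 0, 1, 0, 0.8, 0, 0, 1, -0.6, 0.8, 0, 0, 1, -1.3, 0.8, 0, 0, 1, -1.75, 0.8, 0, 0, 1, -1.75, 0.8, 0, 0, 1, -1.75, 0.1, 0, 0, 1, -1.75, -0.6, 0, 0, 1, -1.75, -1.2, 0, 0, 1],
)

```text
clock: 10.82
eef_pos: [618.4, -207.7, 166.0]
tool_rot: [-3.141, -0.001, 3.052]
force: [0.4, -0.8, -0.2]
width: 0.2
```

```bash
python3 go.py "[0,-34,36]" "[-22,-34,36]"; python3 look.py a11
```

```text
t 10.82 gate [ 44.3 -35.5  36. ] rot [-1.800e+02 -1.000e-01  1.749e+02] F [ 0.5 -0.8 -0.2] w 0.2 q [ 0.22  0.68  0.1   1.56 -0.08  0.91  1.83]
[0,-34,36] units [1.77 0.07 0.  ]
[-22,-34,36] units [2.65 0.07 0.  ]
```

View pics/a11.png

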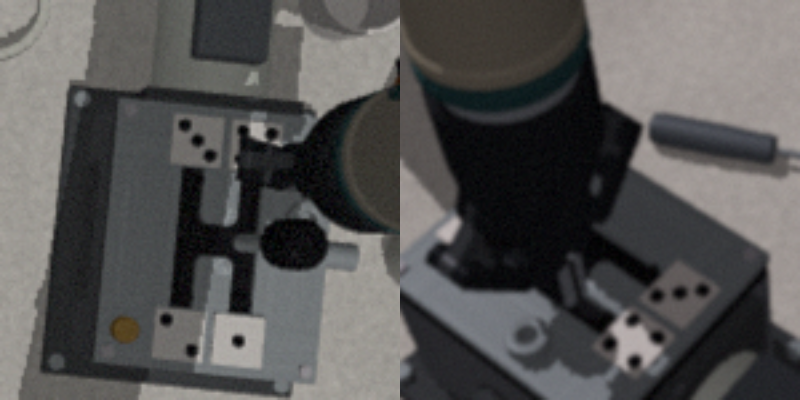

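```bash
python3 knob.py 294 244;python3 go.py
```

```text
shift,select [ 0.005 -0.201] knob gate [  0.9 -33.4  63.6]
t 10.97 gate [ 44.3 -36.2  36.1] rot [-180.    -0.   174.7] F [-0.6  0.5 -0.2] w 0.1 q [ 0.22  0.68  0.1   1.56 -0.08  0.91  1.83]
```

servo_tool(
  commands=[0.25, 0, 0, 0, 1, 0.5, 0, 0, 0, 1, 0.7, 0, 0, 0, 1, 0.85, 0, 0, 0, 1, 1, 0, 0, 0, 1, 1.15, 0, 0, 0, 1, 1.3, 0, 0, 0, 1, 1.45, 0, 0, 0, 1, 1.6, 0, 0, 0, 1, 1.6, 0, 0, 0, 1],
)

```text
clock: 11.8
eef_pos: [578.5, -203.4, 166.1]
tool_rot: [-3.142, -0.001, 3.052]
force: [1.5, 0.1, 0.5]
width: -0.3
```

```bash
python3 go.py "[-20,-34,36]"; python3 look.py a12
```

```text
t 11.8 gate [  4.1 -34.9  36.1] rot [-1.800e+02 -1.000e-01  1.748e+02] F [1.5 0.2 0.5] w -0.3 q [ 0.23  0.63  0.1   1.67 -0.08  0.85  1.84]
[-20,-34,36] units [0.96 0.04 0.01]
```

View pics/a12.png

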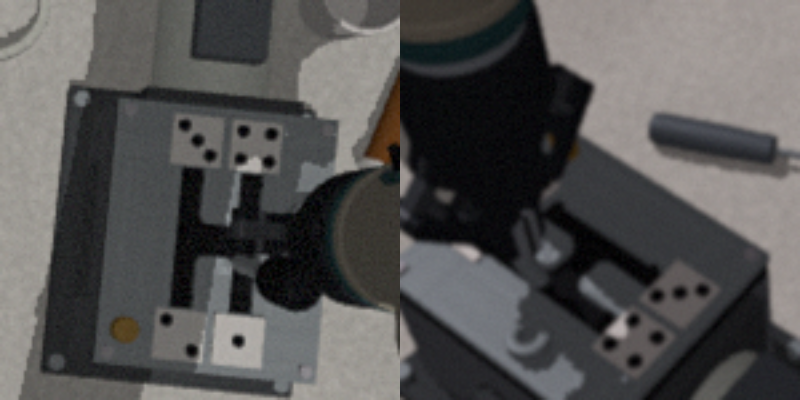

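servo_tool(
  commands=[0.12, 0, 0, 0, 1, 0.24, 0, 0, 0, 1, 0.36, 0, 0, 0, 1, 0.48, 0, 0, 0, 1, 0.58, 0, 0, 0, 1, 0.68, 0, 0, 0, 1, 0.76, 0, 0, 0, 1, 0.84, 0, 0, 0, 1, 0.84, 0, 0, 0, 1],
)

```text
clock: 12.65
eef_pos: [558.0, -201.4, 166.1]
tool_rot: [3.141, -0.001, 3.052]
force: [1.5, 0.1, -1.1]
width: -0.1
```

servo_tool(
  commands=[0.05, 0, 0, 0, 1, 0.08, 0, 0, 0, 1, 0.08, 0, 0, 0, 1],
)

```text
clock: 12.9
eef_pos: [556.5, -201.2, 166.1]
tool_rot: [3.142, -0.0, 3.052]
force: [1.7, -0.7, -0.8]
width: 0.3
```

servo_tool(
  commands=[0.05, 0, 0, 0, 1, 0.08, 0, 0, 0, 1, 0.08, 0, 0, 0, 1],
)

```text
clock: 13.15
eef_pos: [554.4, -201.0, 166.1]
tool_rot: [3.141, -0.0, 3.052]
force: [1.5, 0.4, -1.1]
width: 0.3
```

```bash
python3 go.py "[-20,-34,36]"; python3 look.py a13
```

```text
t 13.15 gate [-20.1 -34.8  36.1] rot [180.   -0.  174.9] F [ 1.5  0.5 -1.1] w 0.3 q [ 0.24  0.6   0.1   1.74 -0.08  0.81  1.85]
[-20,-34,36] units [-0.    0.03  0.  ]
```

View pics/a13.png

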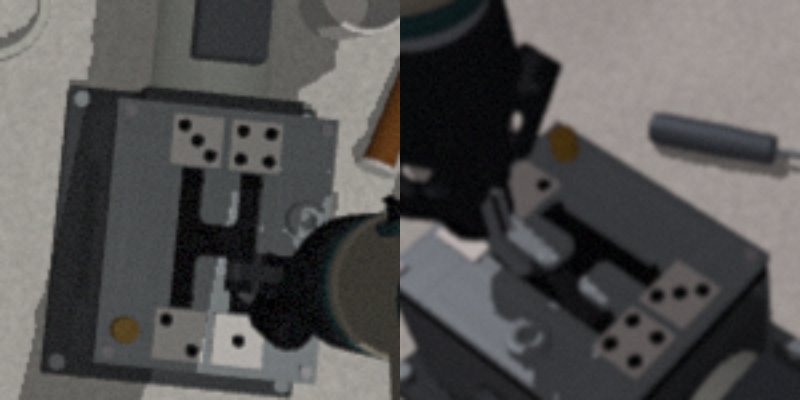

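servo_tool(
  commands=[0.05, 0, 0, 0, 1, 0.08, 0, 0, 0, 1, 0.08, 0, 0, 0, 1],
)

```text
clock: 13.5
eef_pos: [552.4, -200.8, 166.1]
tool_rot: [3.141, -0.0, 3.052]
force: [2.0, 0.4, -0.5]
width: 0.3
```

servo_tool(
  commands=[0.05, 0, 0, 0, 1, 0.08, 0, 0, 0, 1, 0.08, 0, 0, 0, 1],
)

```text
clock: 13.75
eef_pos: [550.9, -200.7, 166.2]
tool_rot: [-3.142, 0.001, 3.052]
force: [3.3, -1.0, -1.4]
width: -0.1
```

```bash
python3 go.py; python3 knob.py 283 320
```

```text
t 13.75 gate [-23.6 -34.8  36.2] rot [-180.     0.   174.9] F [ 3.4 -0.7 -1.4] w -0.1 q [ 0.24  0.59  0.1   1.75 -0.08  0.8   1.86]
shift,select [-0.285 -0.207] knob gate [-47.  -32.9  56.8]
```

Force starts to rise at the stop. Small steps on, watching it.

servo_tool(
  commands=[0.05, 0, 0, 0, 1, 0.08, 0, 0, 0, 1, 0.08, 0, 0, 0, 1],
)

```text
clock: 14.05
eef_pos: [549.6, -200.6, 166.3]
tool_rot: [-3.141, 0.002, 3.052]
force: [4.5, -0.4, -1.8]
width: -0.0
```

servo_tool(
  commands=[0.04, 0, 0, 0, 1, 0.06, 0, 0, 0, 1, 0.06, 0, 0, 0, 1],
)

```text
clock: 14.3
eef_pos: [548.9, -200.6, 166.5]
tool_rot: [-3.141, 0.004, 3.052]
force: [6.2, -1.1, -2.3]
width: 0.3
```

```bash
python3 go.py
```

```text
t 14.3 gate [-25.6 -34.9  36.5] rot [-180.     0.2  174.9] F [ 6.3 -0.5 -2.3] w 0.3 q [ 0.24  0.59  0.1   1.76 -0.08  0.8   1.86]
```

servo_tool(
  commands=[0.04, 0, 0, 0, 1, 0.08, 0, 0, 0, 1, 0.08, 0, 0, 0, 1, 0.08, 0, 0, 0, 1],
)

```text
clock: 14.63
eef_pos: [547.8, -200.6, 166.8]
tool_rot: [-3.141, 0.005, 3.052]
force: [7.4, -0.6, -2.5]
width: -0.0
```

servo_tool(
  commands=[-0.1, 0, 0, 0, 1, -0.3, 0, 0, 0, 1, -0.7, 0, 0, 0, 1, -1.2, 0, 0, 0, 1, -1.2, 0, 0, 0, 1],
)

```text
clock: 15.05
eef_pos: [575.7, -202.6, 165.6]
tool_rot: [3.141, -0.001, 3.053]
force: [1.9, 0.4, 0.8]
width: 0.2
```

```bash
python3 go.py; python3 look.py a14
```

```text
t 15.05 gate [  1.3 -34.4  35.6] rot [ 1.800e+02 -1.000e-01  1.749e+02] F [1.8 0.6 0.8] w 0.2 q [ 0.23  0.62  0.1   1.68 -0.08  0.84  1.85]
```

View pics/a14.png

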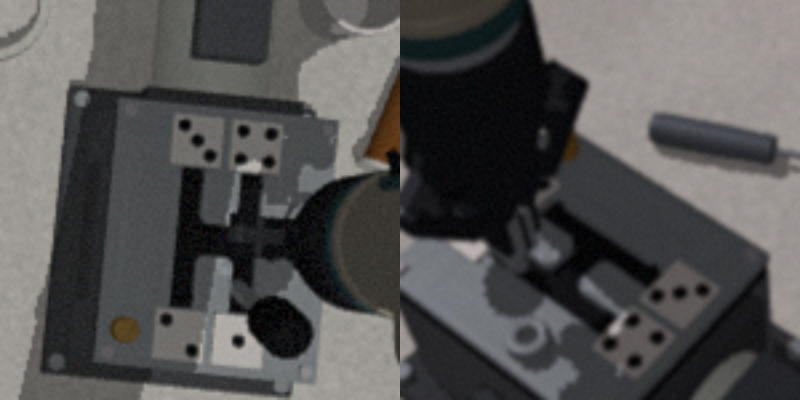

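```bash
python3 knob.py 280 326
```

```text
shift,select [-0.31  -0.201] knob gate [-51.  -31.7  55.9]
```

servo_tool(
  commands=[-0.8, 0, 0, 0, 1, -1.5, 0, -0.5, 0, 1, -2, 0, -1.5, 0, 1, -2.5, 0, -3, 0, 1, -3, 0, -4.5, 0, 1, -3, 0, -6, 0, 1, -3, 3, -6, 0, 1, -3, 7, -6, 0, 1, -3, 7, -6, 0, 1, -3, 7, -6, 0, 1],
)

```text
clock: 16.03
eef_pos: [663.2, -42.4, 316.1]
tool_rot: [-3.142, -0.002, 3.05]
force: [0.4, 0.0, -0.3]
width: -0.1
```

servo_tool(
  commands=[0, 3, 0, 0, 1, 0, 3, 0, 0, 1, 0, 3, 0, 0, 1, 0, 3, 0, 0, 1],
)

```text
clock: 16.37
eef_pos: [670.1, 34.2, 315.5]
tool_rot: [3.141, -0.002, 3.057]
force: [-0.5, -1.4, 0.5]
width: 0.3
```

```bash
python3 go.py; python3 look.py a15; python3 -c "
from cell import ctrl
import cv2
cv2.imwrite('pics/s15.png',ctrl.get_image('scene')['img'])"
```

```text
t 16.37 gate [ 73.1 210.2 185.5] rot [ 1.800e+02 -1.000e-01  1.752e+02] F [-0.4 -1.4  0.5] w 0.3 q [-0.15  0.58  0.1   1.3  -0.06  1.26  1.44]
```

View pics/a15.png

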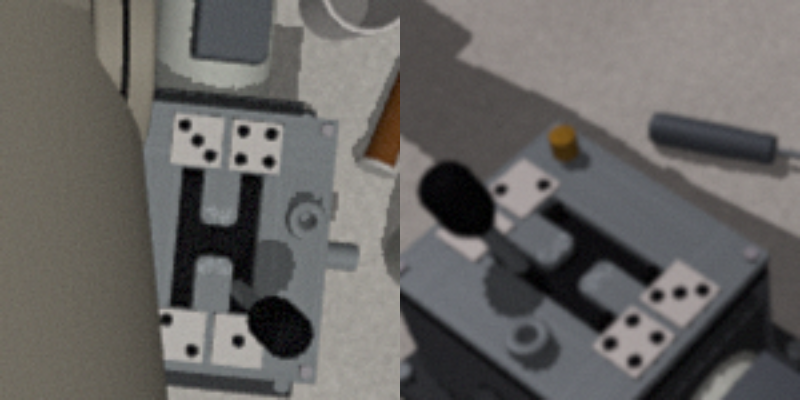

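View pics/s15.png

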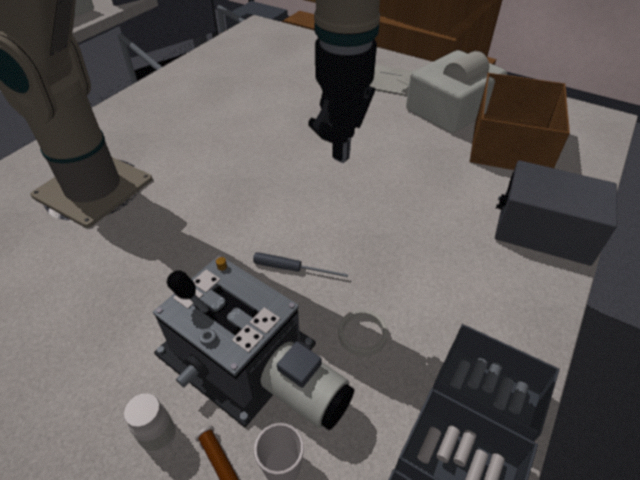

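```bash
python3 knob.py 281 327; python3 ks.py 456 199; python3 go.py
```

```text
shift,select [-0.314 -0.206] knob gate [-51.5 -32.5  55.5]
shift,select [-0.303 -0.206] stick gate [-29.8 -19.5  -6.6]
t 16.62 gate [ 74.6 204.7 186.1] rot [-179.9   -0.   174.7] F [-0.  -0.4 -0.4] w 0.1 q [-0.14  0.58  0.11  1.3  -0.06  1.26  1.44]
```

```bash
python3 -c "
from cell import ctrl
print(ctrl.finish_job())"
```

```text
the job is handed in; nothing more can be done
None
```

The gear lever is home in the near-right slot, the one whose plate shows one dot, and I've handed the job in at about 16.6 s on the robot's clock. I pushed it with closed fingertips: along the left leg to the middle, across the gate, then near into the slot. It never went towards the four-dot slot, which is the far right one.

- **Lever position:** the top view gives a shift of -0.314 rad and the scene view -0.303 rad, against about -0.31 for home. Both views put the select at -0.206 rad. The two shift readings differ by about 0.01 rad, which I put down to picking pixels by hand.
- **Force:** it rose to about 7.5 N at the near stop, so the stop was reached and pressed. I saw no wrist reading above about 8 N, checking only at the end of each move.
- **Crossing to the right:** the force showed no clear rise at the right-hand gate wall. I confirmed from the top image that the lever was in the right leg (select -0.201 rad) before the last push.
- **Surroundings:** in the last pictures the collar, bush, jar, screwdriver, tape, syringe and cup look unmoved by eye. The fingers ended about 240 mm left of the knob and 130 mm above it, clear of the lever.

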